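Hold the spring clip open over the rota card

TASK

Take the big steel spring clip off the rim of the grey letter bin by squeezing its two tails, and carry it to the taller of the two standing cards. Hold it squeezed wide open, upright and square over the middle of that card's top edge, one jaw reaching a good centimetre down each side and no part of it touching the card, so that a slip can be tucked in beside the card. Finish while still holding it gaping there; do not push against the card on the way, and leave everything else where it stands.

Things in the scene. Friction and masses are not known exactly. Their poses are not given: they have to be found in the camera images.
- clip: Big bulldog-type spring clip of bare steel, 78 mm tall, 50 g, loose; two mirrored leaves on a hinge pin. Starts clipped on the bin's front rim, tails up. Origin: middle of the pin (pin radius 3.5 mm, 30 mm long). Own z points up along the tails, y runs along the pin (parallel to the edge it is clipped on), x goes across from jaw to jaw.
- clip_tails (a point): point midway between the clip's two flat tails, 26 mm above the pin, where to squeeze them (along own x). Tails are 24 mm wide (along y) and reach from 8 to 39 mm above the pin. Over their outer faces at the top: 49 mm shut, about 44 mm as parked, about 20 mm fully open, when they stand parallel.
- clip_mouth (a point): point midway between the clip's jaws near their lips, 34 mm below the pin. Jaws are 42 mm wide (along y) and end in rolled lips 38.5 mm below the pin (37 mm when fully open). Free gap between the lips: 0 shut, 26 mm fully open; further up between the jaws it is free to the pin.
- clip_leaf_a (a joint): turn of the clip's leaf on its +x side (rad): 0 jaws shut, 0.05 as parked, 0.22 gap of 16 mm, 0.36 fully open (stop). Squeezing the tails opens it: about 5 N on each tail top to start, 8 N for 0.25, 12 N to reach the stop; a steady grip of 20 to 25 N keeps it fully open.
- clip_leaf_b (a joint): turn of the clip's other leaf (-x side), linked to the first: same values
- bin: grey sheet-metal letter bin, open on top, fixed: 120 mm (own x) by 180 mm (own y), 70 mm high, walls 4 mm thick, standing with rolls of grip tape in its back half (up to 30 mm high). Origin: centre of its underside. Its front wall, towards the robot (own -x side), carries the clip anywhere in its middle 70 mm, the pin resting on the rim
- rota_stand: dark teak block 50 mm (own x) by 120 mm (own y) by 22 mm high, fixed, with the TALLER white plastic card standing rigidly in it: 3 mm thick (own x), 100 mm wide (own y), its top edge 112 mm above the shelf. Origin: centre of the block's underside
- rota_top (a point): middle of the top edge of the taller card; axes as its stand: the edge runs along y, x is normal to the card, z up
- short_stand: the same teak block with a SHORTER card, 75 mm wide, top edge 67 mm above the shelf, fixed; not used. Which of the two stands is in which place varies
- small_clip: small spring clip, 43 mm long, the same shape as the big one, lying shut on its side; leave alone
- whistle: green plastic whistle 50 mm long, 21 mm high, lying on the shelf; leave alone
- carabiner: small aluminium carabiner 56 by 36 mm, 6 mm thick, lying flat; leave alone
- bottle: stainless drink bottle, 72 mm diameter, 254 mm tall, upright; leave alone
- tube0: white plastic shuttle tube, 71 mm diameter, 214 mm tall, upright; leave alone
- tube1: white plastic shuttle tube, the same; leave alone
- tube2: white plastic shuttle tube, the same; leave alone
There are look-alikes about, which are no part of the job. What is shaped like the clip but green is not meant. Leave any green look-alike of the bin alone.

How it is judged:
On the way:
1. the clip is off the bin's rim, held by the fingers and clear above it (z of clip in the frame of bin above 0.112 m and contact force between clip and the fingers above 1 N and contact force between clip and bin below 0.1 N), for 0.1 s.
At the end, for the whole second after the job is handed in: Fingers grip the clip (over 3 N), leaves over 0.22 rad (lips 16 mm apart), at rest, upright and in line within 0.2 rad; the taller card's top edge is 3 to 27 mm under the pin, its middle within 20 mm along and 9 mm across; clip and fingers off the card (under 0.2 N) (value of joint each of clip_leaf_a, clip_leaf_b above 0.22 rad and z of rota_top in the frame of clip between -0.027 and -0.003 m and y of clip in the frame of rota_top between -0.02 and 0.02 m and x of rota_top in the frame of clip between -0.009 and 0.009 m and angle between the y axis of clip and the y axis of rota_stand, either way round below 0.2 rad and angle between clip's own z axis and vertical below 0.2 rad and contact force between clip and the fingers above 3 N and contact force between each of clip, the fingers and rota_stand below 0.2 N and linear speed of clip below 0.02 m/s); the arm keeps its last pose, push and grip.
It fails at once if the clip or the gripper pushes hard against the card or its stand (over 10 N) (contact force between any of clip, the arm, the fingers and rota_stand above 10 N).
It fails at once if a bystander is moved more than 30 mm (distance of any of small_clip, whistle, carabiner, bottle, tube0, tube1, tube2 from where it was at the start of the episode above 0.03 m).
It also fails if it takes over 40 s, if anything falls off the work surface, if the arm or the gripper's body presses on something with over 40 N, if the wrist force passes 120 N, or if a joint passes its speed limit or range.

ROBOT

A 7-joint arm with a two-finger parallel gripper is mounted at the origin on the work surface. World frame = base frame: x ahead of the robot, y to its left, z up, the work surface at z = 0. Lengths are in m, angles in rad, forces in N, time in s.
With the tool pointing down it reaches from about 0.35 to 0.9 m from the base axis. Payload 8.1 kg.
Tool frame: the origin (TCP) lies at the very end of the fingers, on their centre line; the grasp point (between the pads) lies 19 mm behind it; x points along the fingers, y is the direction in which the jaws open and shut, and the axes are right-handed (so a half turn about x gives the same grasp; the last joint's range is limited). The gripper opens to 92 mm and grips with 3 to 60 N. Pads are 19 mm wide; open, the fingers measure 130 mm over their backs; the gripper's body (75 mm by 190 mm) begins 47 mm behind the grasp point.
Start: joints at [1.237, 0.434, 0.025, 1.573, -0.012, 1.134, -0.075], TCP at [0.143, -0.608, 0.227] pointing down, gripper open.
Joint ranges: [-2.62, 2.62], [-0.44, 2.09], [-1.27, 1.32], [0.08, 2.57], [-1.32, 4.46], [0.12, 2], [-2.74, 2.74]. Speed limits (rad/s): [2.22, 2.22, 3.01, 3.01, 3.14, 3.14, 3.14].

INTERFACE

Orientations are given as a rotation vector (axis times angle).
In Python, from cell import arm gives the robot as it stands.
- The arm moves only by the tool servo_tool, never from a script. Its argument "plan" is a list of rows, each a list of 2 entries, a list of its own where there are three numbers: the shift along the world's x, y, z in cm, then the turn, a rotation vector about the world's x, y, z in degrees. A call has 1 to 12 rows; each row is the pose to reach, as a shift and turn from the pose measured when the call began; what a row does not reach only later rows make up. A row lasts 1/10 s, in which the tool goes at most 50 mm and 8.59 degrees, less where a joint would pass 70% of its speed; a pose out of reach is approached as far as the arm can. A call with a gripper value outside its range is refused whole. "grip" is the opening, from 0 (shut) to 1 (fully open), set as the call begins (left out, the last holds). The fingers move at their own pace and stop on an object; "squeeze" is the grip in N (left out, the last holds). Time passes only in rows, so rows that repeat a pose let the fingers close. It gives the time, the measured TCP pose, the force and the opening at its end, in the units of the state.
- arm.observe(): the state, without advancing time (a new reading comes with each control period).
- arm.get_image(name): name is "scene" or "side" or "wrist"; returns a dict with "frame" (400x640x3 uint8, blue, green, red), "fx", "fy", "cx", "cy" (pixels), "D" ([k1, k2, p1, p2, k3] as OpenCV has them; the pictures are not rectified), "position" and "rotation" of the camera in the world. Camera axes: x right, y down, z forward; pixel columns grow to the right and rows downward; lengths in m; the calibration is good to about 2 mm. A picture is of the moment at which its call begins. There is no depth.
- arm.sign_off(): hands the job in, once; it reports no verdict.
Trained networks look in a picture, given as the dict that the camera call returned (one of the last four; its "shot" number tells which), for a name from the list of things; names that differ only in an ending like _2 or _b are one class to them, and where a whole thing is asked for, a point or a joint stands for the part that bears it (a point fixed in the world has none). Each returns a list of dicts, best first, with "score" (0 to 1); they miss things now and then, are a little off and sometimes report something else, mostly with a low value. They report only what shows in the picture. A call takes as long as a camera call. They do not tell look-alikes from the thing itself.
- arm.search_frame(picture, query): "at" ([column, row] in pixels, amid what is visible of it).
- arm.trace(picture, query): "pixels" (400x640 bool, what is visible of it) and "at" ([column, row] in pixels, amid what is visible of it).
The state is a dict: "clock": time; "joints": joint angles; "dq": joint speeds; "joint_efforts": joint torques, N m; "position": TCP position; "ee_rot": TCP orientation; "force": force on the tool from outside, world axes, zero at the start; "ft_torque": the same for the moment, N m; "width": opening from 0.0 (shut) to 1.0 (fully open).
Only numpy, scipy, OpenCV 4.12 (cv2) and the standard library are available. Lean on these libraries where they do the work, as an engineer would, in place of code of your own. Each camera call takes 0.05 s, during which the arm holds its last target.

## Working session

There is one attempt and no reset: what is moved stays moved. The work goes in short steps, Python scripts to look and compute and a tool call to move; the robot and the scene stay as the last step left them, time stands still between calls to the robot, and variables do not carry over. Pictures are saved under pics/ and viewed, and the job is handed in when it is done.

Besides the shell and the picture viewer there is one more tool, called as name(argument=value, ...), one argument or row to a line, values as JSON. servo_tool: Moves the arm, as the interface text tells. Its arguments: {"type":"object","properties":{"plan":{"type":"array","items":{"type":"array"}},"grip":{"type":"number"},"squeeze":{"type":"number"}},"required":["plan"]}

```bash
ls; mkdir -p pics
cat > h.py <<'E'
import cv2,numpy as np,pickle
from cell import arm
def shot(n,tag):
    p=arm.get_image(n); cv2.imwrite(f'pics/{tag}.png',p['frame']); pickle.dump(p,open(f'pics/{tag}.pkl','wb')); return p
E
python3 - <<'E'
from h import *
print(arm.observe())
for n in ('scene','side','wrist'):
    p=shot(n,n+'0'); print(n,p['fx'],p['fy'],p['cx'],p['cy'],p['D'],p['position'],p['rotation'])
    for q in ('clip','bin','rota_stand','short_stand'):
        print(q,[(np.round(d['at']),round(d['score'],2)) for d in arm.search_frame(p,q)])
E
```

```text
pics
{'clock': 0.0, 'joints': array([ 1.23736013,  0.43517617,  0.02499663,  1.57407558, -0.01157151,
        1.13399307, -0.07510521]), 'dq': array([ 0.00020561,  0.00114698, -0.00029501,  0.00105475,  0.00150542,
        0.00042029, -0.00074352]), 'joint_efforts': array([-7.31313139e-04, -6.67846298e+01,  9.84004475e-01, -3.14457107e+01,
       -6.09160680e-02,  4.27979906e-02,  1.62244942e-04]), 'position': array([ 0.14280408, -0.60795794,  0.22598266]), 'ee_rot': array([ 2.09943869,  0.24489931, -2.10016482]), 'force': array([ 0.17386301,  0.18544997, -0.23910828]), 'ft_torque': array([-0.03066123, -0.02250953, -0.02583366]), 'width': 0.9999177061106522}
scene 375.82960173894463 375.82960173894463 320.29220669268034 196.67180717066853 [-0.05492514  0.          0.          0.          0.        ] [0.92186347 0.52944885 0.95167755] [-0.99280662 -2.58801403  0.85258494]
clip [(array([405., 278.]), 0.53)]
bin [(array([340., 265.]), 0.92), (array([439., 231.]), 0.59)]
rota_stand [(array([269., 215.]), 0.73)]
short_stand [(array([259., 140.]), 0.82), (array([393., 333.]), 0.6), (array([339., 265.]), 0.22)]
side 508.79745554085304 508.79745554085304 326.32272513777076 203.20177608658386 [-0.04724957  0.          0.          0.          0.        ] [-0.41304975  1.09390908  0.88561109] [-0.89798726  2.28256988 -1.3315024 ]
clip [(array([321., 250.]), 0.83), (array([280., 232.]), 0.74), (array([265., 266.]), 0.57)]
bin [(array([321., 298.]), 0.91), (array([271., 233.]), 0.9)]
rota_stand [(array([327., 200.]), 0.57)]
short_stand [(array([414., 192.]), 0.66)]
wrist 297.16880455543657 297.16880455543657 319.5749510939344 201.0886701712519 [-0.04546806  0.          0.          0.          0.        ] [ 0.21006187 -0.59232037  0.38624976] [ 2.29698653 -1.81924762 -0.23449805]
clip []
bin []
rota_stand []
short_stand []
```

View pics/scene0.png

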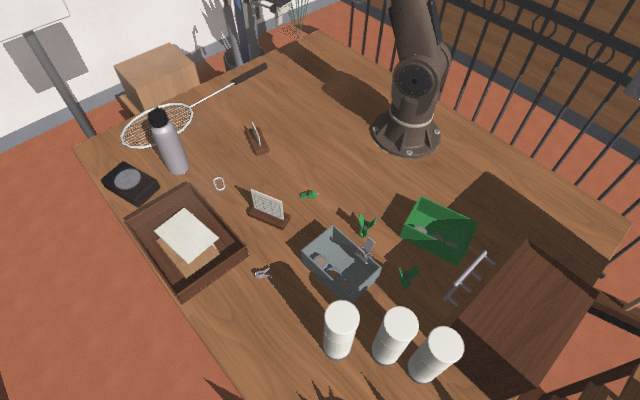

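View pics/side0.png

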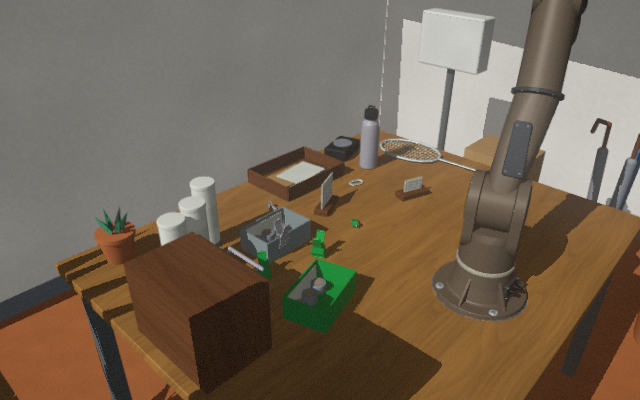

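The scene picture shows the grey bin at (340,262) and a steel clip on its rim at about (368,250). The green look-alike bin is at (438,230). The candidates for the clip are:
- the steel one on the grey rim, scene (368,250)
- green clips at (365,225) and (405,277)
- the small steel clip at (262,273)

The taller card looks like the one at (268,208), and the shorter one is at (257,137). I'll check with close crops.

Run:
```python
import cv2,numpy as np
a=cv2.imread('pics/scene0.png')[190:310,290:450]; b=cv2.imread('pics/side0.png')[165:275,230:380]
a=cv2.resize(a,(640,480),interpolation=2);b=cv2.resize(b,(750,550),interpolation=2)
cv2.imwrite('pics/c1.png',a);cv2.imwrite('pics/c2.png',b)
```

```text
(no output)
```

View pics/c1.png

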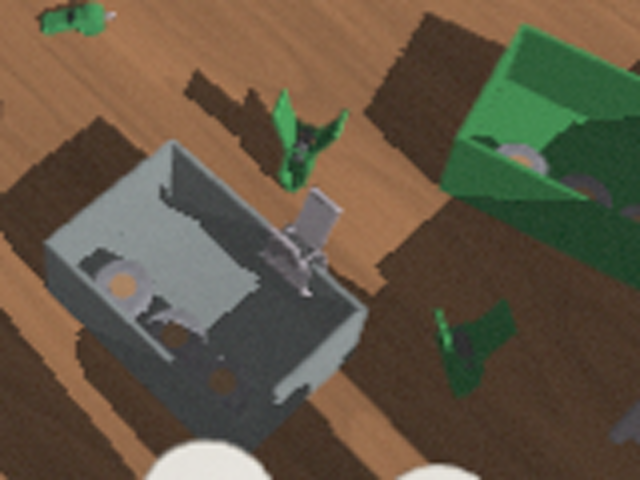

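View pics/c2.png

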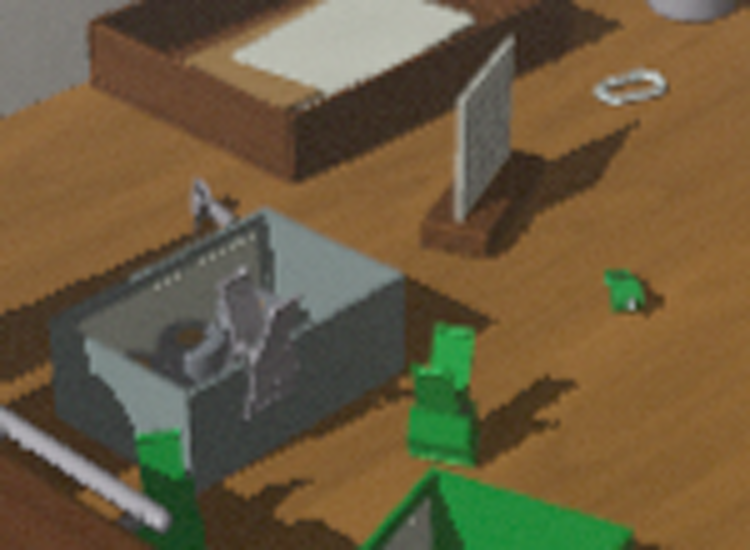

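The crops confirm it. The steel clip sits on the grey bin's front wall, around scene (368,250) and side (281,232). The rejected ones are green, or in one case small. The tall card is at scene (268,208) and side (327,198).

```bash
cat >> h.py <<'E'
from scipy.spatial.transform import Rotation as R
def ray(p,uv):
    K=np.array([[p['fx'],0,p['cx']],[0,p['fy'],p['cy']],[0,0,1]])
    q=cv2.undistortPoints(np.array(uv,float).reshape(-1,1,2),K,np.array(p['D']))[:,0]
    d=np.c_[q,np.ones(len(q))]@R.from_rotvec(p['rotation']).as_matrix().T
    return np.array(p['position']),d
def onz(p,uv,z):
    c,d=ray(p,uv); return c+d*((z-c[2])/d[:,2])[:,None]
def proj(p,X):
    K=np.array([[p['fx'],0,p['cx']],[0,p['fy'],p['cy']],[0,0,1]])
    Rm=R.from_rotvec(p['rotation']).as_matrix().T
    return cv2.projectPoints(np.array(X,float).reshape(-1,1,3),cv2.Rodrigues(Rm)[0],-Rm@np.array(p['position']),K,np.array(p['D']))[0][:,0]
def load(t): return pickle.load(open(f'pics/{t}.pkl','rb'))
E
python3 - <<'E'
from h import *
s=load('scene0');d=load('side0')
c=lambda u,v:(290+u/4,190+v/4)
print(onz(s,[c(365,312),c(172,140),c(45,243)],.07))
e=lambda u,v:(230+u/5,165+v/5)
print(onz(d,[e(188,392),e(405,283),e(265,210)],.07))
print('clip pin', onz(s,[(368,249)],.075),onz(d,[(281,233)],.075))
print('card top',onz(d,[e(460,97),e(513,35)],.112), 'blk',onz(d,[e(422,225),e(488,235)],.022))
a=s['frame'][175:235,235:305];cv2.imwrite('pics/c3.png',cv2.resize(a,(700,600),interpolation=2))
print(R.from_rotvec(arm.observe()['ee_rot']).as_matrix().round(2))
E
```

```text
[[0.50533408 0.32479058 0.07      ]
 [0.50803571 0.14630731 0.07      ]
 [0.62622687 0.14896759 0.07      ]]
[[0.50044185 0.31904045 0.07      ]
 [0.49287069 0.1501988  0.07      ]
 [0.61740114 0.14878106 0.07      ]]
clip pin [[0.49285937 0.2649701  0.075     ]] [[0.50661701 0.2612843  0.075     ]]
card top [[ 0.57937488  0.00862255  0.112     ]
 [ 0.61528223 -0.08349906  0.112     ]] blk [[0.58862064 0.03422302 0.022     ]
 [0.54825022 0.01328073 0.022     ]]
[[-0.    0.23 -0.97]
 [-0.   -0.97 -0.23]
 [-1.    0.    0.  ]]
```

View pics/c3.png

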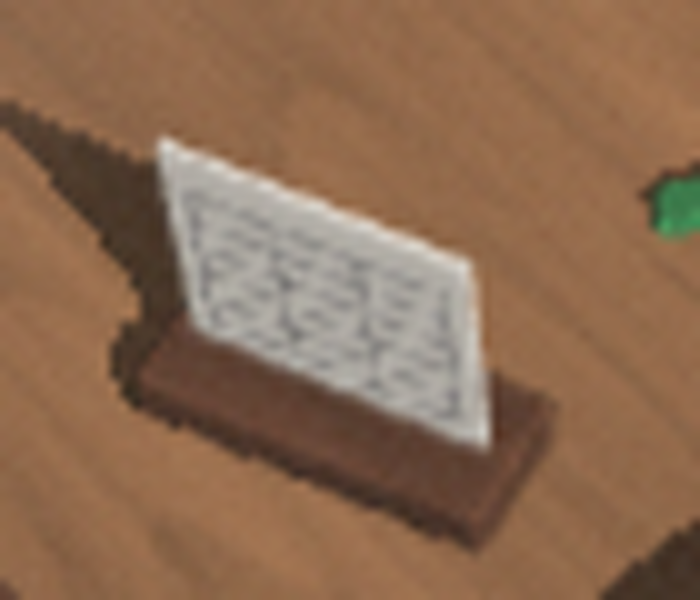

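Run:
```python
from h import *
s=load('scene0')
print('tubes',onz(s,[(343,310),(402,321),(445,342)],.214), 'bottle',onz(s,[(158,115)],.254))
print('cardtop',onz(s,[(251,189),(282,201.2)],.112))
print('greenclips',onz(s,[(363,236),(405,286)],.0), 'shortcard', onz(s,[(250,122),(258,141)],.067))
```

```text
tubes [[0.69968442 0.36940584 0.214     ]
 [0.62846346 0.46440351 0.214     ]
 [0.59812103 0.5481977  0.214     ]] bottle [[ 0.70995522 -0.36036906  0.254     ]]
cardtop [[ 0.61832453 -0.07728065  0.112     ]
 [ 0.57954841  0.01431501  0.112     ]]
greenclips [[0.43558302 0.20256586 0.        ]
 [0.4640138  0.38818554 0.        ]] shortcard [[ 0.43171142 -0.35132735  0.067     ]
 [ 0.46621623 -0.25827536  0.067     ]]
```

servo_tool(
  plan=[
    [[27, 36, 7], [0, 0, 40]],
    [[27, 36, 7], [0, 0, 40]],
    [[27, 36, 7], [0, 0, 40]],
    [[27, 36, 7], [0, 0, 40]],
    [[27, 36, 7], [0, 0, 40]],
    [[27, 36, 7], [0, 0, 40]],
    [[27, 36, 7], [0, 0, 40]],
    [[36, 80, 7], [0, 0, 76.7]],
    [[36, 80, 7], [0, 0, 76.7]],
    [[36, 80, 7], [0, 0, 76.7]],
    [[36, 80, 7], [0, 0, 76.7]],
    [[36, 80, 7], [0, 0, 76.7]],
  ],
  grip=1,
)

```text
clock: 1.95
position: [0.4205, -0.09, 0.2884]
ee_rot: [1.206, 1.21, -1.206]
force: [0.9, 0.0, -0.2]
width: 0.996
```

servo_tool(
  plan=[
    [[8, 28, 1], [0, 0, 0]],
    [[8, 28, 1], [0, 0, 0]],
    [[8, 28, 1], [0, 0, 0]],
    [[8, 28, 1], [0, 0, 0]],
    [[8, 28, 1], [0, 0, 0]],
    [[8, 28, 1], [0, 0, 0]],
    [[8, 28, 1], [0, 0, 0]],
    [[8, 28, 1], [0, 0, 0]],
    [[8, 28, 1], [0, 0, 0]],
  ],
)

```text
clock: 2.85
position: [0.5005, 0.1887, 0.2982]
ee_rot: [1.206, 1.209, -1.208]
force: [1.1, -0.3, 0.2]
width: 0.997
```

Run:
```python
from h import *
o=arm.observe();print(o['clock'],o['position'],R.from_rotvec(o['ee_rot']).as_matrix().round(3),o['joints'].round(2))
p=shot('wrist','w1'); print(p['position'],R.from_rotvec(p['rotation']).as_matrix().round(2))
for q in ('clip','clip_tails','bin'): print(q,[(np.round(d['at'],1),round(d['score'],2)) for d in arm.search_frame(p,q)])
```

```text
2.85 [0.50054678 0.18873318 0.29824709] [[ 0.001  1.     0.003]
 [-0.002  0.003 -1.   ]
 [-1.     0.001  0.002]] [ 0.09  0.32 -0.73  1.64  0.22  1.27 -0.67]
[0.5009324  0.25774501 0.45765358] [[ 1.    0.    0.  ]
 [ 0.   -0.97 -0.26]
 [ 0.    0.26 -0.97]]
clip [(array([281.9,  20.1]), 0.84), (array([264.6, 170.1]), 0.82), (array([323.2, 120.5]), 0.74)]
clip_tails [(array([322.6, 122.1]), 0.89), (array([281.3,  20.8]), 0.67)]
bin [(array([370.4, 143.1]), 0.75), (array([143.5,  66.1]), 0.68)]
```

View pics/w1.png

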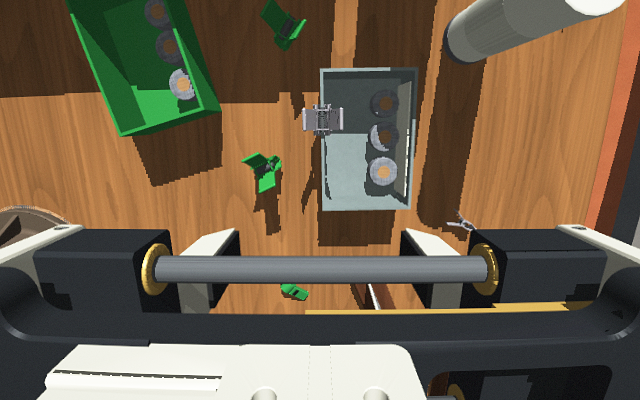

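The wrist view shows the grey bin around (370,140) with the steel clip on its left (front) wall at (323,120). Green look-alikes are at (262,170), (282,22) and the green bin (145,65).

Run:
```python
from h import *
p=load('w1')
cv2.imwrite('pics/c4.png',cv2.resize(p['frame'][60:220,290:430],(700,800)[:2] if 0 else (525,600),interpolation=cv2.INTER_CUBIC))
cv2.imwrite('pics/c5.png',cv2.resize(p['frame'][100:145,295:350],(770,600)if 0 else (660,540),interpolation=cv2.INTER_CUBIC))
```

```text
(no output)
```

View pics/c4.png

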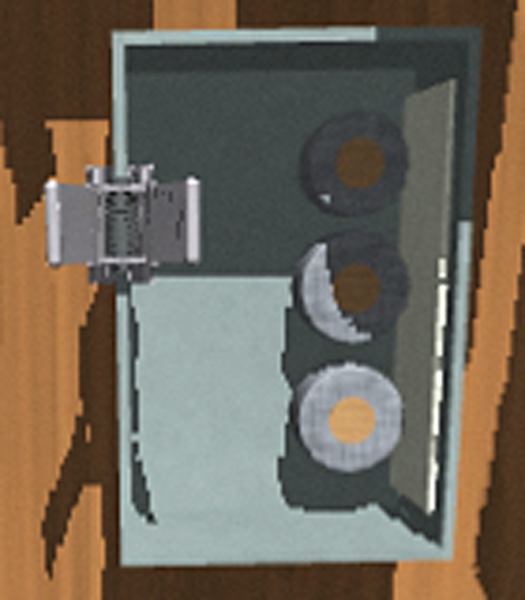

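View pics/c5.png

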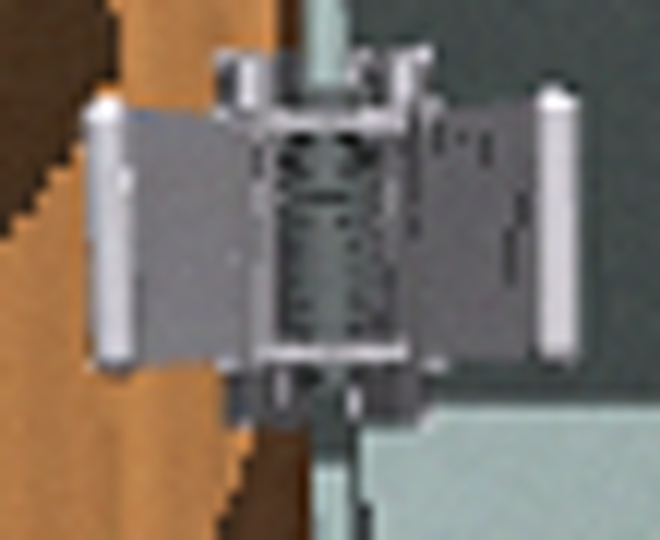

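Run:
```python
from h import *
p=load('w1')
e=lambda u,v:(295+u/12,100+v/12); c=lambda u,v:(290+u/3.75,60+v/3.75)
print('tails L',onz(p,[e(98,100),e(112,358)],.1125),'R',onz(p,[e(555,98),e(560,355)],.1125))
print('ctr',onz(p,[e(105,229),e(558,227)],.1125))
print('bin corners',onz(p,[c(113,33),c(122,565),c(448,560),c(480,30)],.07))
print('pin',onz(p,[e(333,230)],.077))
```

```text
tails L [[0.48294882 0.2728346  0.1125    ]
 [0.48404189 0.249391   0.1125    ]] R [[0.52539084 0.27315499 0.1125    ]
 [0.52632867 0.24980592 0.1125    ]]
ctr [[0.48349197 0.26120252 0.1125    ]
 [0.5259023  0.26152438 0.1125    ]]
bin corners [[0.50180974 0.32120151 0.07      ]
 [0.50570598 0.14113263 0.07      ]
 [0.62447816 0.14330188 0.07      ]
 [0.62143922 0.3232957  0.07      ]]
pin [[0.50523842 0.26151741 0.077     ]]
```

servo_tool(
  plan=[
    [[0.4, 7.3, -5], [0, 0, 1.2]],
    [[0.4, 7.3, -10], [0, 0, 1.2]],
    [[0.4, 7.3, -14], [0, 0, 1.2]],
    [[0.4, 7.3, -14], [0, 0, 1.2]],
    [[0.4, 7.3, -14], [0, 0, 1.2]],
  ],
)

```text
clock: 3.55
position: [0.5033, 0.2603, 0.1559]
ee_rot: [1.188, 1.219, -1.197]
force: [0.7, 0.8, -0.3]
width: 0.999
```

Run:
```python
from h import *
o=arm.observe();print(o['clock'],o['position'],R.from_rotvec(o['ee_rot']).as_matrix().round(3))
p=shot('wrist','w2')
cv2.imwrite('pics/c6.png',cv2.resize(p['frame'][0:400,200:440],(360,600)))
```

```text
3.55 [0.50329277 0.26027343 0.15594435] [[-0.003  1.     0.023]
 [-0.004  0.023 -1.   ]
 [-1.    -0.003  0.004]]
```

View pics/w2.png

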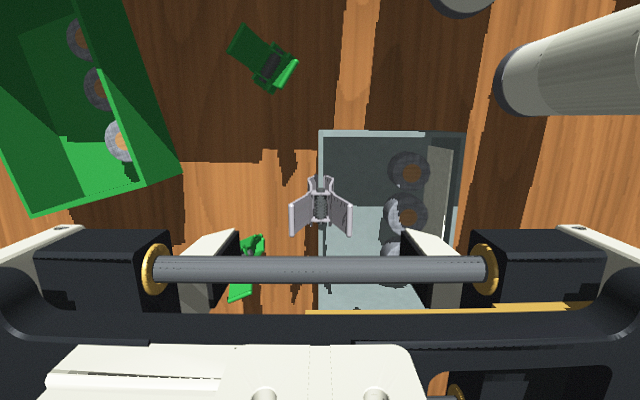

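Run:
```python
from h import *
p=load('w2')
cv2.imwrite('pics/c7.png',cv2.resize(p['frame'][165:245,280:365],(680,640)if 0 else (595,560),interpolation=cv2.INTER_CUBIC))
print(p['position'])
```

```text
[0.50289747 0.32956323 0.31521646]
```

View pics/c7.png

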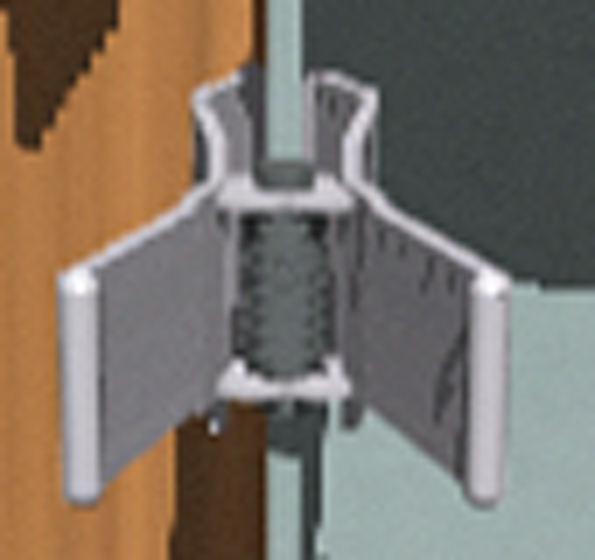

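Run:
```python
from h import *
p=load('w2')
print(onz(p,[(291.4,220.3),(349.6,220.7)],.1125))
e=lambda u,v:(280+u/7,165+v/7)
print(onz(p,[e(78,275),e(82,500),e(490,280),e(484,500)],.1125))
```

```text
[[0.48364254 0.26042397 0.1125    ]
 [0.52550088 0.26112719 0.1125    ]]
[[0.48348148 0.27238538 0.1125    ]
 [0.48384463 0.24800504 0.1125    ]
 [0.52520251 0.27285635 0.1125    ]
 [0.52577335 0.24902002 0.1125    ]]
```

servo_tool(
  plan=[
    [[0.15, 0.05, -2.5], [0, 0, 0]],
    [[0.15, 0.05, -5], [0, 0, 0]],
    [[0.15, 0.05, -6.5], [0, 0, 0]],
    [[0.15, 0.05, -7.2], [0, 0, 0]],
    [[0.15, 0.05, -7.2], [0, 0, 0]],
    [[0.15, 0.05, -7.2], [0, 0, 0]],
  ],
)

```text
clock: 4.2
position: [0.5065, 0.2617, 0.0872]
ee_rot: [1.192, 1.218, -1.193]
force: [0.6, 0.4, -0.2]
width: 0.999
```

Run:
```python
from h import *
o=arm.observe();print(o['clock'],o['position'],o['force'],R.from_rotvec(o['ee_rot']).as_matrix().round(3))
p=shot('side','s2');cv2.imwrite('pics/c8.png',cv2.resize(p['frame'][150:290,200:380],(770,600)))
p=shot('scene','sc2');cv2.imwrite('pics/c9.png',cv2.resize(p['frame'][190:310,290:450],(800,600)))
```

```text
4.2 [0.50654042 0.26174731 0.08723373] [ 0.63231323  0.4321593  -0.16171376] [[ 0.001  1.     0.022]
 [-0.001  0.022 -1.   ]
 [-1.     0.001  0.001]]
```

View pics/c8.png

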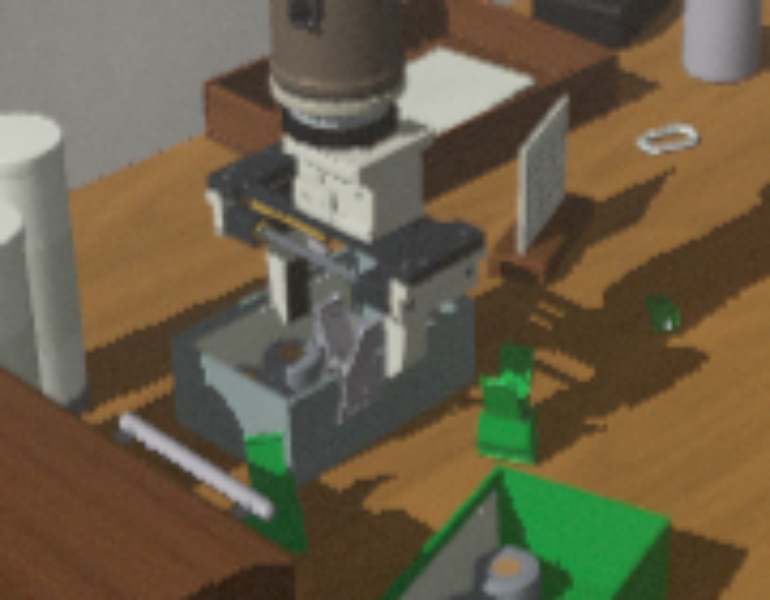

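View pics/c9.png

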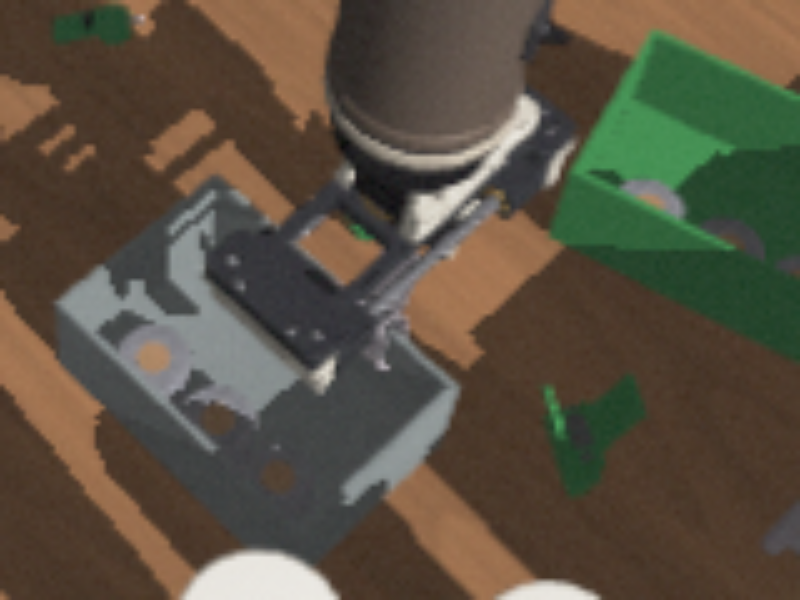

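servo_tool(
  plan=[
    [[-0.18, -0.1, -0.4], [0, 0, 0]],
    [[-0.18, -0.1, -0.4], [0, 0, 0]],
    [[-0.18, -0.1, -0.4], [0, 0, 0]],
  ],
)

```text
clock: 4.6
position: [0.5047, 0.2607, 0.0833]
ee_rot: [1.192, 1.218, -1.193]
force: [-0.0, 0.9, -0.7]
width: 1.0
```

servo_tool(
  plan=[
    [[0, 0, 0], [0, 0, 0]],
    [[0, 0, 0], [0, 0, 0]],
    [[0, 0, 0], [0, 0, 0]],
    [[0, 0, 0], [0, 0, 0]],
    [[0, 0, 0], [0, 0, 0]],
    [[0, 0, 0], [0, 0, 0]],
    [[0, 0, 0], [0, 0, 0]],
    [[0, 0, 0], [0, 0, 0]],
  ],
  grip=0,
  squeeze=25,
)

```text
clock: 5.4
position: [0.5057, 0.2613, 0.0844]
ee_rot: [1.194, 1.216, -1.191]
force: [0.5, -0.8, 10.5]
width: 0.357
```

Run:
```python
from h import *
o=arm.observe();print(o['clock'],o['position'],o['force'],o['width'],o['width']*92)
p=shot('side','s3');cv2.imwrite('pics/c10.png',cv2.resize(p['frame'][180:270,230:350],(800,600)))
```

```text
5.4 [0.50572292 0.26126086 0.08436521] [ 0.53406051 -0.8177524  10.47289514] 0.356808011751974 32.82633708118161
```

View pics/c10.png

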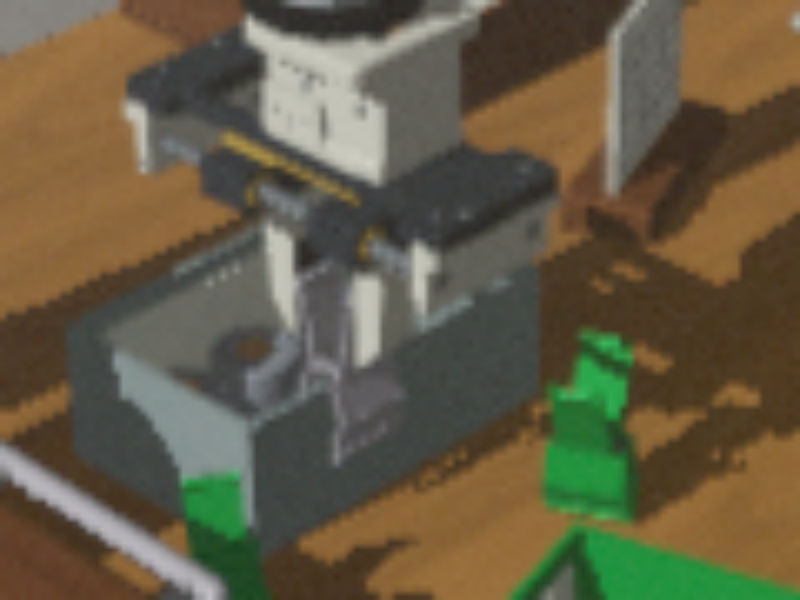

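servo_tool(
  plan=[
    [[0, 0, 0], [0, 0, 0]],
    [[0, 0, 0], [0, 0, 0]],
    [[0, 0, 0], [0, 0, 0]],
    [[0, 0, 0], [0, 0, 0]],
  ],
)

```text
clock: 5.85
position: [0.5067, 0.2617, 0.0852]
ee_rot: [1.196, 1.216, -1.189]
force: [0.2, 0.1, 7.3]
width: 0.209
```

servo_tool(
  plan=[
    [[-0.1, 0, 0.5], [0, 0, 0]],
    [[-0.1, 0, 1.5], [0, 0, 0]],
    [[-0.1, 0, 3], [0, 0, 0]],
    [[-0.1, 0, 5], [0, 0, 0]],
    [[-0.1, 0, 8], [0, 0, 0]],
    [[-0.1, 0, 11], [0, 0, 0]],
    [[-0.1, 0, 13], [0, 0, 0]],
    [[-0.1, 0, 13], [0, 0, 0]],
  ],
)

```text
clock: 6.65
position: [0.5068, 0.2631, 0.2193]
ee_rot: [1.2, 1.214, -1.184]
force: [0.4, -0.6, -0.1]
width: 0.208
```

Run:
```python
from h import *
o=arm.observe();print(o['clock'],o['position'],o['force'],o['width'],o['joints'].round(2),R.from_rotvec(o['ee_rot']).as_matrix().round(3))
p=shot('side','s4');cv2.imwrite('pics/c11.png',cv2.resize(p['frame'][140:260,230:390],(800,600)))
p=shot('scene','sc4');cv2.imwrite('pics/c12.png',cv2.resize(p['frame'][190:310,290:450],(800,600)))
```

```text
6.65 [0.50676162 0.26311064 0.21930445] [ 0.38164124 -0.56599959 -0.14025941] 0.20798834461244387 [-0.06  0.44 -0.72  1.68  0.32  1.12 -0.85] [[ 0.011  1.     0.022]
 [ 0.003  0.022 -1.   ]
 [-1.     0.011 -0.003]]
```

View pics/c11.png

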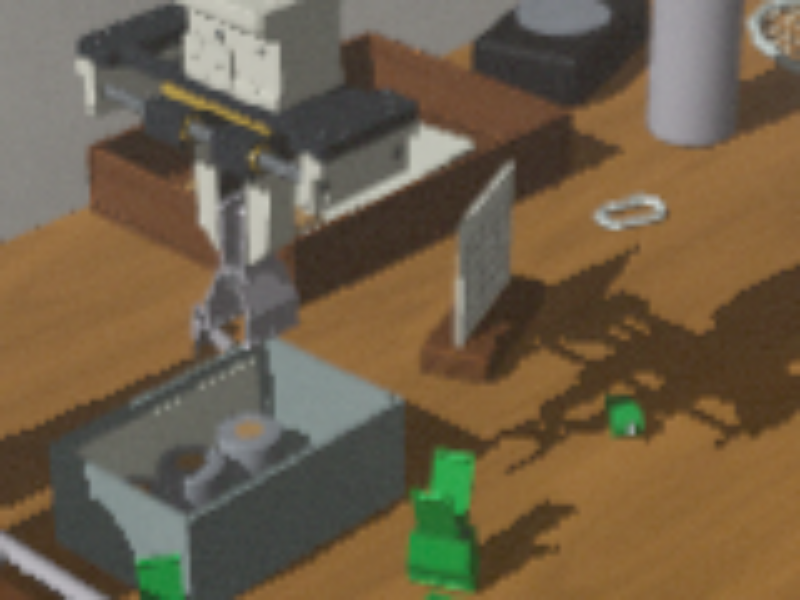

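View pics/c12.png

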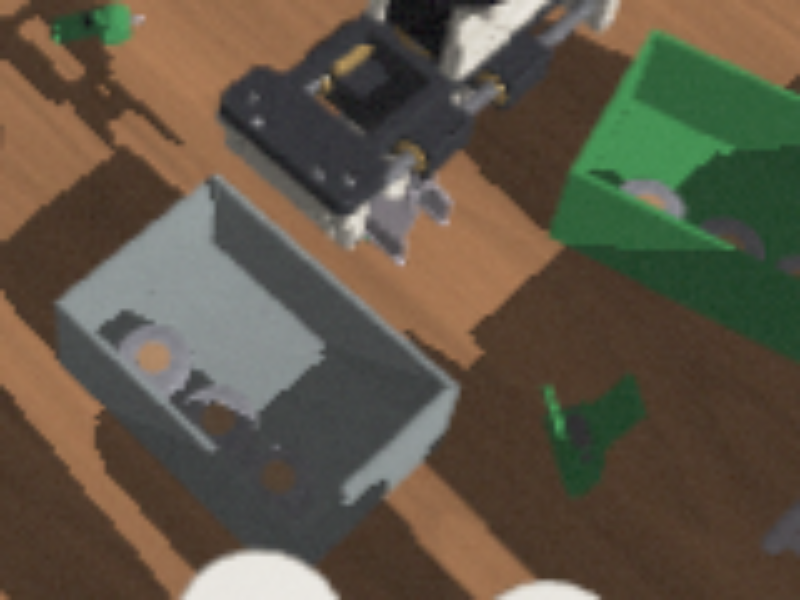

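servo_tool(
  plan=[
    [[6, -18, 4], [0, 0, 20.7]],
    [[6, -18, 4], [0, 0, 20.7]],
    [[6, -18, 4], [0, 0, 20.7]],
    [[12, -37, 4], [0, 0, 20.7]],
    [[12, -37, 4], [0, 0, 20.7]],
    [[12, -37, 4], [0, 0, 20.7]],
    [[12, -37, 4], [0, 0, 20.7]],
    [[12, -37, 4], [0, 0, 20.7]],
    [[12, -37, 4], [0, 0, 20.7]],
    [[12, -37, 4], [0, 0, 20.7]],
    [[12, -37, 4], [0, 0, 20.7]],
  ],
)

```text
clock: 7.85
position: [0.6251, -0.1067, 0.2553]
ee_rot: [0.926, 1.366, -0.916]
force: [0.7, 0.8, -0.0]
width: 0.207
```

Run:
```python
from h import *
o=arm.observe();print(o['clock'],o['position'],o['force'],o['width'],R.from_rotvec(o['ee_rot']).as_matrix().round(3))
p=shot('wrist','w5')
for q in ('rota_stand','clip'): print(q,[(np.round(d['at'],1),round(d['score'],2)) for d in arm.search_frame(p,q)])
```

```text
7.85 [ 0.62505439 -0.10665613  0.25529422] [ 0.66428638  0.75296587 -0.03453833] 0.20668145700492915 [[ 0.005  0.927  0.375]
 [ 0.004  0.375 -0.927]
 [-1.     0.006 -0.002]]
rota_stand []
clip [(array([318.2, 228.5]), 0.71), (array([334.9, 224.1]), 0.58)]
```

View pics/w5.png

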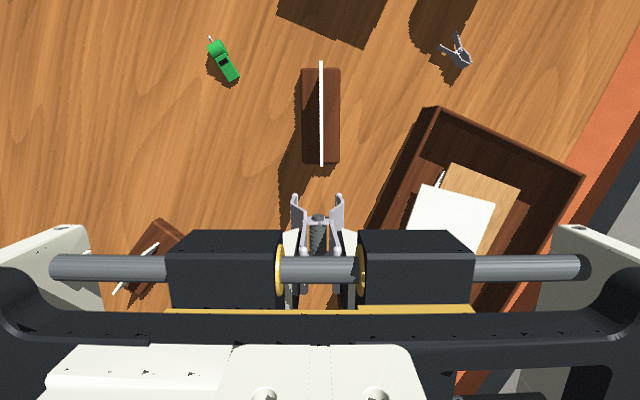

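The card stands at (321,61) to (322,166), nearly parallel to the tool. The clip is held gaping at (318,215), and the stand is at (320,115).

Run:
```python
from h import *
p=load('w5')
cv2.imwrite('pics/c13.png',cv2.resize(p['frame'][50:180,295:350],(250,590)if 0 else (275,650)[:2] if 0 else (253,598),interpolation=cv2.INTER_CUBIC))
cv2.imwrite('pics/c14.png',cv2.resize(p['frame'][185:260,280:360],(640,600),interpolation=cv2.INTER_CUBIC))
```

```text
(no output)
```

View pics/c13.png

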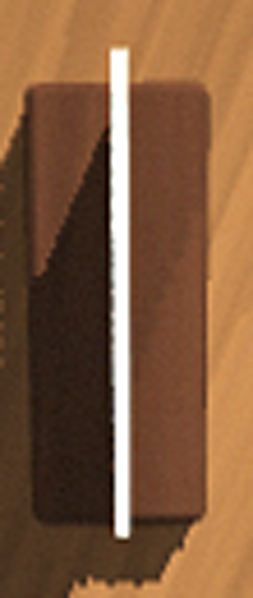

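View pics/c14.png

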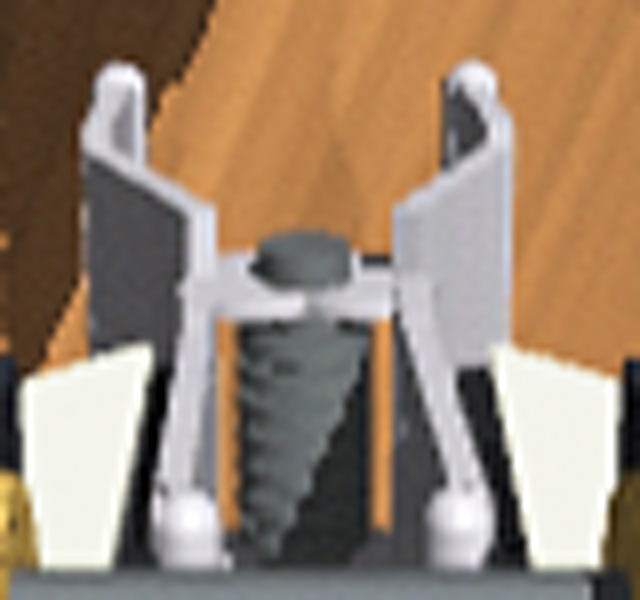

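Run:
```python
from h import *
from scipy.optimize import least_squares
p=load('w5'); o=arm.observe()
c=onz(p,[(320.9,60.4),(321.5,166.7)],.112); m=c.mean(0); d=c[0]-c[1]; print(c,m,np.linalg.norm(d),'edge ang',np.degrees(np.arctan2(d[1],d[0])))
T=R.from_rotvec(o['ee_rot']).as_matrix(); t=o['position']
f=lambda u,v:(280+u/8,185+v/8)
obs=np.array([f(303,265),f(122,75),f(473,75)])
# in tool: clip z = -tool x, clip x= tool y, clip y=-tool z ; params h,a,b,roll,half lip
def model(q):
    h,a,b,w,rl=q
    P=np.array([[0,.015,0],[-w,.021,-.037],[w,.021,-.037]])
    Q=R.from_rotvec([0,rl,0]).apply(P)
    X=np.c_[h-Q[:,2],a+Q[:,0],-(b+Q[:,1])]
    return X@T.T+t
r=least_squares(lambda q:(proj(p,model(q))-obs).ravel(),[.0115,0,0,.015,0])
print(r.x,r.fun.round(2))
```

```text
[[ 0.5802558   0.01156279  0.112     ]
 [ 0.61897956 -0.08200179  0.112     ]] [ 0.59961768 -0.0352195   0.112     ] 0.10126135018842694 edge ang 112.48329279997598
[ 0.0130576  -0.00054335 -0.0026963   0.01586361  0.01842162] [-0.02  0.    0.01  0.1   0.01 -0.1 ]
```

servo_tool(
  plan=[
    [[-1.3, 3.6, -1], [0, 0, 0.4]],
    [[-2.6, 7.1, -3], [0, 0, 0.4]],
    [[-2.6, 7.1, -5], [0, 0, 0.4]],
    [[-2.6, 7.1, -6.5], [0, 0, 0.4]],
    [[-2.6, 7.1, -6.5], [0, 0, 0.4]],
    [[-2.6, 7.1, -6.5], [0, 0, 0.4]],
    [[-2.6, 7.1, -6.5], [0, 0, 0.4]],
  ],
)

```text
clock: 8.7
position: [0.6002, -0.0361, 0.1919]
ee_rot: [0.921, 1.365, -0.91]
force: [-0.3, -0.3, 0.7]
width: 0.209
```

Run:
```python
from h import *
o=arm.observe();print(o['clock'],o['position'],o['force'],o['width'],R.from_rotvec(o['ee_rot']).as_matrix().round(3))
p=shot('wrist','w6');cv2.imwrite('pics/c15.png',cv2.resize(p['frame'][130:270,260:380],(514,600),interpolation=cv2.INTER_CUBIC))
p=shot('side','s6');cv2.imwrite('pics/c16.png',cv2.resize(p['frame'][130:230,270:390],(720,600),interpolation=cv2.INTER_CUBIC))
p=shot('scene','sc6')
```

```text
8.7 [ 0.600175   -0.03605276  0.19186404] [-0.31763438 -0.2782953   0.66271603] 0.20911892873787477 [[ 0.007  0.924  0.382]
 [ 0.003  0.382 -0.924]
 [-1.     0.008 -0.   ]]
```

View pics/c15.png

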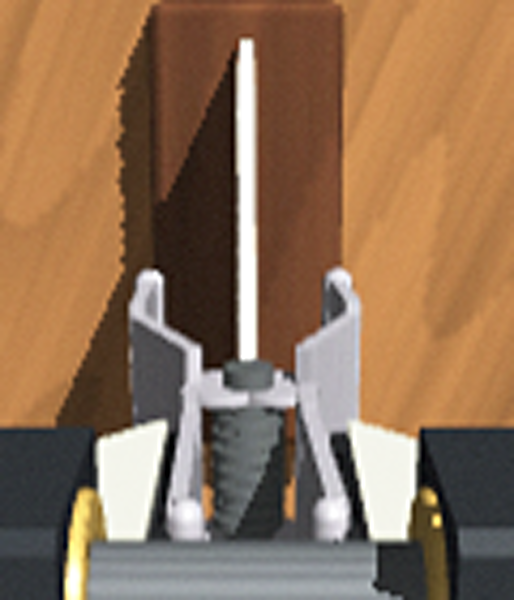

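View pics/c16.png

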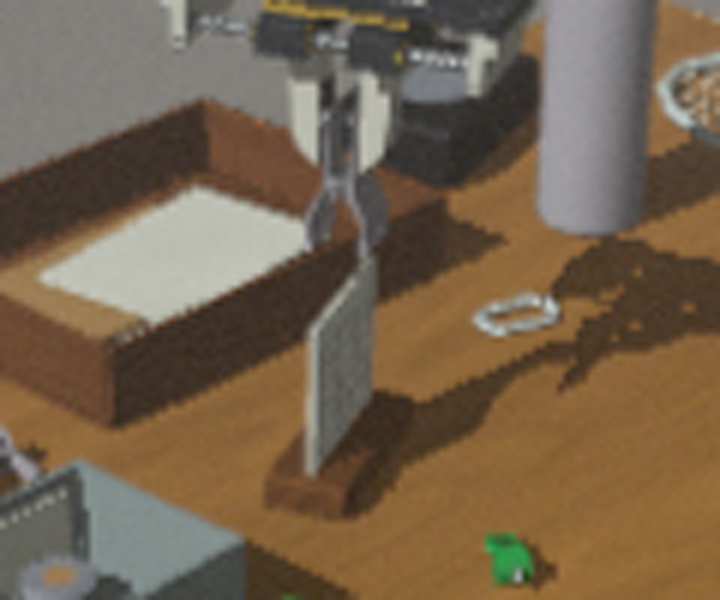

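Over the card, the clip's jaws at c15 (150,280) and (338,280) straddle the card line at x = 247, centred and parallel. Now the slow descent.

servo_tool(
  plan=[
    [[-0.05, 0, -1], [0, 0, 0]],
    [[-0.05, 0, -2], [0, 0, 0]],
    [[-0.05, 0, -2.7], [0, 0, 0]],
    [[-0.05, 0, -3.4], [0, 0, 0]],
    [[-0.05, 0, -4], [0, 0, 0]],
    [[-0.05, 0, -4], [0, 0, 0]],
    [[-0.05, 0, -4], [0, 0, 0]],
  ],
)

```text
clock: 9.55
position: [0.5994, -0.0357, 0.1517]
ee_rot: [0.921, 1.366, -0.91]
force: [0.3, 0.3, 0.3]
width: 0.211
```

Run:
```python
from h import *
o=arm.observe();print(o['clock'],o['position'],o['force'],o['width'],R.from_rotvec(o['ee_rot']).as_matrix().round(3))
p=shot('wrist','w7');cv2.imwrite('pics/c17.png',cv2.resize(p['frame'][130:270,260:380],(514,600),interpolation=cv2.INTER_CUBIC))
p=shot('side','s7');cv2.imwrite('pics/c18.png',cv2.resize(p['frame'][140:230,290:370],(533,600),interpolation=cv2.INTER_CUBIC))
```

```text
9.55 [ 0.59944279 -0.03574759  0.15165645] [0.25907776 0.34981792 0.33187225] 0.2109402180105373 [[ 0.007  0.924  0.382]
 [ 0.003  0.382 -0.924]
 [-1.     0.008 -0.001]]
```

View pics/c17.png

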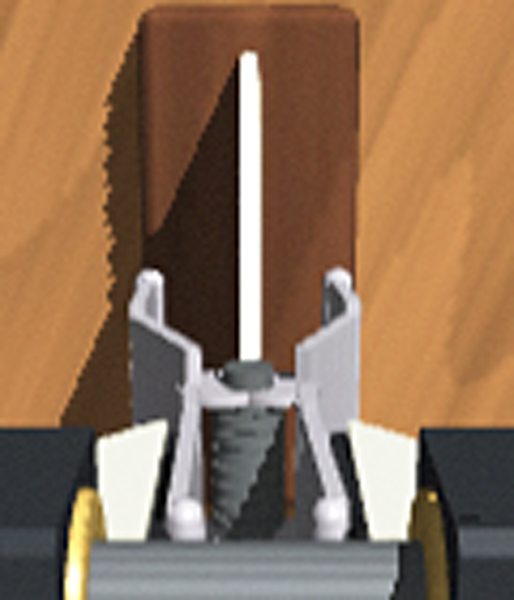

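View pics/c18.png

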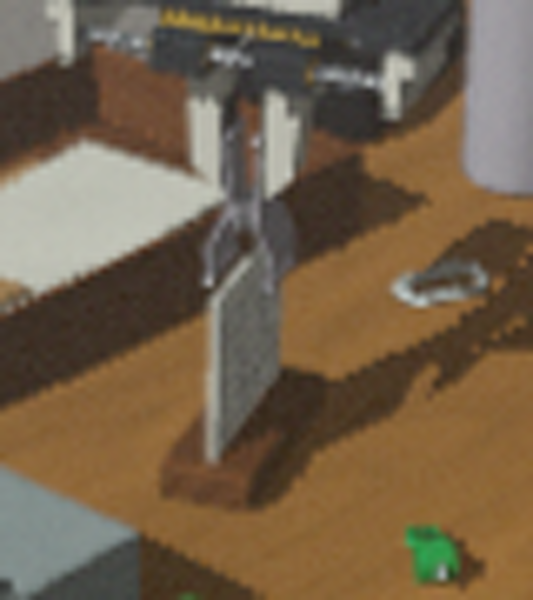

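servo_tool(
  plan=[
    [[0.07, 0.02, -0.4], [0, 0, 0]],
    [[0.07, 0.02, -0.8], [0, 0, 0]],
    [[0.07, 0.02, -1.2], [0, 0, 0]],
    [[0.07, 0.02, -1.2], [0, 0, 0]],
    [[0.07, 0.02, -1.2], [0, 0, 0]],
    [[0.07, 0.02, -1.2], [0, 0, 0]],
  ],
)

```text
clock: 10.25
position: [0.6004, -0.0355, 0.1402]
ee_rot: [0.921, 1.365, -0.909]
force: [-0.7, 0.3, 0.1]
width: 0.21
```

Run:
```python
from h import *
o=arm.observe();print(o['clock'],o['position'],o['force'],o['width'],np.abs(o['dq']).max(),R.from_rotvec(o['ee_rot']).as_matrix().round(3))
p=shot('wrist','w8');cv2.imwrite('pics/c19.png',cv2.resize(p['frame'][130:270,260:380],(514,600),interpolation=cv2.INTER_CUBIC))
p=shot('side','s8');cv2.imwrite('pics/c20.png',cv2.resize(p['frame'][140:230,290:370],(533,600),interpolation=cv2.INTER_CUBIC))
p=shot('scene','sc8');cv2.imwrite('pics/c21.png',cv2.resize(p['frame'][160:240,220:320],(750,600),interpolation=cv2.INTER_CUBIC))
o=arm.observe();print(o['clock'],o['position'],o['force'],o['width'])
```

```text
10.25 [ 0.60044466 -0.03547934  0.14016422] [-0.652942    0.31323438  0.10746331] 0.20952253808854077 0.0018964392841754496 [[ 0.008  0.924  0.382]
 [ 0.003  0.382 -0.924]
 [-1.     0.008 -0.   ]]
10.4 [ 0.60048376 -0.03549057  0.14022509] [ 0.4578644  -0.05107385 -1.47498219] 0.2067092752005084
```

View pics/c19.png

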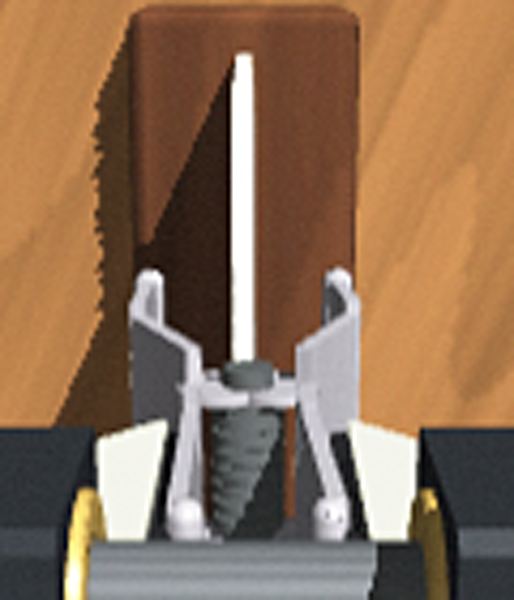

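View pics/c20.png

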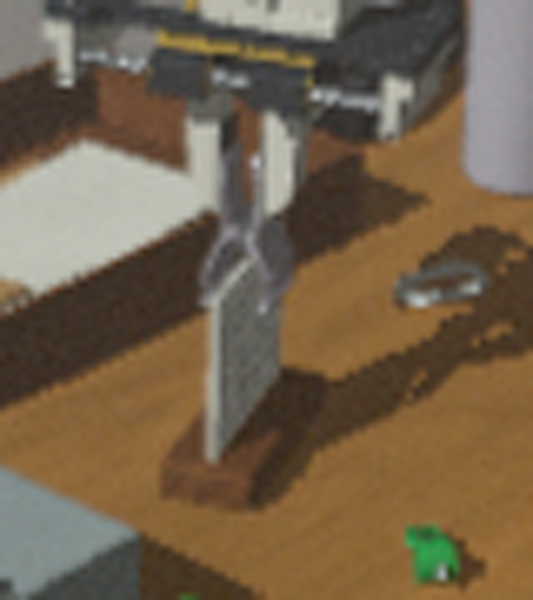

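View pics/c21.png

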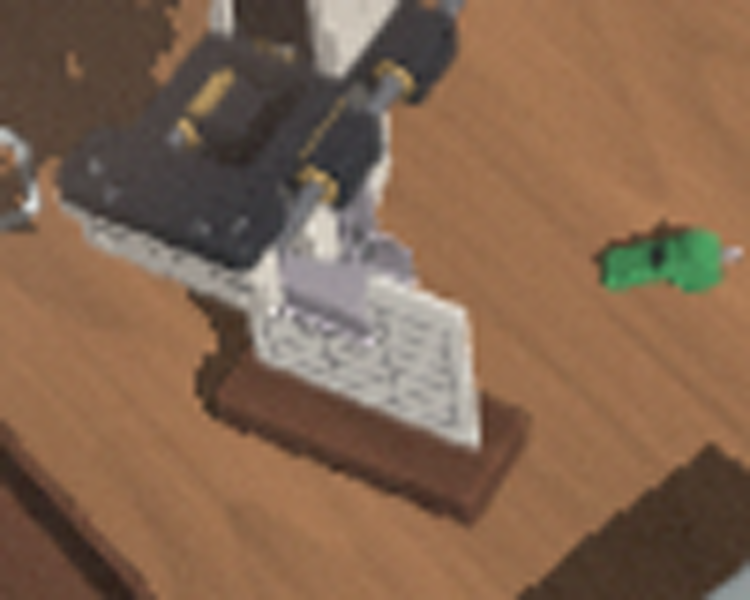

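Run:
```python
from h import *
o=arm.observe();print(o['clock'],o['position'],o['force'],o['width'],np.abs(o['dq']).max())
print(arm.sign_off())
```

```text
10.4 [ 0.60048376 -0.03549057  0.14022509] [ 0.4578644  -0.05107385 -1.47498219] 0.2067092752005084 0.001155342752471526
the job is handed in; nothing more can be done
None
```

I took the steel clip off the grey bin's front rim by squeezing its tails at 25 N. It is now held fully open over the middle of the taller card, and I handed the job in at about 10.4 s. The interface gave no verdict.

**Last checks:**
- **Opening:** the gripper stood at about 19 mm, which is the tails' fully open spacing.
- **Position:** in the wrist picture the clip is within about 1 mm of the card across and parallel to it within 1 to 2°. It sits about 3 mm off the middle along the edge.
- **Height:** the card's edge is about 15 mm under the pin by my estimate, so the jaws reach about 22 mm down each side. That height comes from fitting the clip in one earlier wrist picture.
- **Contact:** the pictures show a gap on both sides of the card. Wrist force was at most 1.5 N, and the readings vary by about 1 N, so this alone can't confirm the 0.2 N limit. The arm was at rest.

**What disagreed:** the three cameras put the card's middle up to 6 mm apart along its edge. I used the wrist picture. The arm stopped 1 to 4 mm off on some moves, so I corrected it before gripping and before the final pose.

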